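Index the magnifier over the dish of glass drops

TASK

On the recycled-glass bench, bring the swing-arm magnifier over the wooden dish of glass drops. Hook a fingertip under the pull ring, without pinching it, to lift the spring index pin, swing the arm by one hole in the direction that carries the lens over the dish, and let the pin spring fully home in that hole. Do not touch the lens, and leave the dish and everything else on the bench where it stands.

Things in the scene. Friction and masses are not known exactly. Their poses are not given: they have to be found in the camera images.
- stand: grey foot and column of the magnifier stand, bolted to the bench; origin on the bench under the vertical pivot axis of the arm. Its x axis points from the pivot, away from the robot, to the middle hole of the index plate; the lens lies on its -x side, nearer the robot. Column and arm hub reach 81 mm above the bench
- plate_mid (a point): middle hole of the steel index plate, at the plate's top face, 54 mm above the bench. The plate is an arc band 105 to 145 mm from the pivot axis, 57 degrees to either side, 14 mm thick, on short legs. Five square 11 mm holes through it, 125 mm from the pivot axis, 25 degrees (0.436 rad, 54 mm) apart
- swing_arm (a joint): angle of the aluminium arm, rad, counter-clockwise from above positive; holes at -0.873, -0.436, 0, 0.436, 0.873; starts at 0, pin in. Flat bar 28 mm wide, 57 to 69 mm above the bench, ring at the end away from the robot, lens at the other: when the angle grows the ring goes to +y of the stand, the lens to -y. Pin up, about 1 N at the ring turns it; it stays where it is left; stops at -1 and 1
- index_pin (a joint): height of the spring pin, m: 0 home in a hole (tip 11 mm deep), 0.011 tip resting on the plate, 0.024 upper stop. Vertical steel pin 8 mm thick with a round tip, 125 mm from the pivot axis at the arm's ring end, 1.5 mm play to each side in a hole. A spring presses it down: 4.5 N at 0, 9 N at the stop. Let go between holes it rides on the plate and drops in within 0.2 s on reaching a hole
- pull_ring: round steel pull ring fixed on top of the pin: 50 mm inside, bar 7 mm thick; origin at its centre, 118 mm above the bench with the pin home, 145 mm from the pivot axis. x points along the arm from pivot to ring, z up. It stands on its lowest point, leaning 45 degrees from upright to +x: a fingertip pointing along +x and 45 degrees down goes squarely through (one 60 degrees down fits too), with room for 35 mm of finger beyond
- ring_crown (a point): middle of the bar at the ring's highest point, 20 mm further along +x of the ring and 20 mm higher than the ring's centre; a finger under this bar lifts the pin
- lens: round magnifier, 98 mm across its black rim, 10 mm thick; origin in its centre, 125 mm from the pivot axis on the side away from the ring, 64 mm above the bench
- dish: shallow wooden dish of small glass drops, 72 mm across, 16 mm high (drops to 23 mm), loose; origin at the centre of its underside. It stands below where the lens goes when the arm is one hole round, to the left or to the right
- tin: open steel cup, 60 mm across, 36 mm high, loose, on the other side of the lens from the dish; origin at the centre of its underside
- jar: closed glass jar 60 mm across, 85 mm high; origin under its centre
- tumbler: green glass cup cut from a bottle, 68 mm across, 75 mm high; origin under its centre
- screwdriver: screwdriver 170 mm long, lying on the bench along its x axis
- cork_block: cork block 70 x 45 x 30 mm; origin under its centre
- spool: spool of copper wire 50 mm across, 32 mm high; origin under its centre
- brush: wooden brush 180 mm long, lying on the bench along its x axis

How it is judged (in metres and radians):
On the way, in this order (a step that is already met when the one before it is completed fails the run):
1. the pin is lifted out of its hole by a finger in the pull ring (value of joint index_pin above 0.0105 m and contact force between the fingers and pull_ring above 1 N), for 0.1 s.
2. the lens has been swung at least half way towards the dish (horizontal distance between lens and dish below 0.034 m), for 0.1 s.
At the end, for the whole second after the job is handed in: The arm stands still one hole from where it began (0.436 rad, within 0.026), the pin is home in that hole (under 2 mm), the lens centre is within 20 mm of the dish centre seen from above, and the dish has not moved 10 mm (horizontal distance between lens and dish below 0.02 m and value of joint index_pin below 0.002 m and velocity of joint swing_arm between -0.02 and 0.02 rad/s and (value of joint swing_arm between 0.41 and 0.462 rad or value of joint swing_arm between -0.462 and -0.41 rad) and distance of dish from where it was at the start of the episode below 0.01 m); the robot touches nothing.
It fails at once if the pull ring is pinched or strained (over 35 N of finger force) (contact force between the fingers and pull_ring above 35 N).
It fails at once if the lens is touched (contact force between any of the fingers, the arm and lens above 0.5 N).
It fails at once if the arm is swung the wrong way (horizontal distance between lens and dish above 0.088 m).
It fails at once if the arm is swung far past the hole (value of joint swing_arm above 0.66 rad or value of joint swing_arm below -0.66 rad).
It fails at once if the dish or another thing on the bench is displaced, lifted or carried (distance of dish from where it was at the start of the episode above 0.01 m or distance of any of tin, jar, tumbler, screwdriver, cork_block, spool, brush from where it was at the start of the episode above 0.02 m).
It also fails if it takes over 45 s, if anything falls off the work surface, if the arm or the gripper's body presses on something with over 40 N, if the wrist force passes 120 N, or if a joint passes its speed limit or range.

ROBOT

A 6-joint arm with a two-finger parallel gripper is mounted at the origin on the work surface. World frame = base frame: x ahead of the robot, y to its left, z up, the work surface at z = 0. Lengths are in mm, angles in degrees, forces in N, time in s.
With the tool pointing down it reaches from about 325 to 925 mm from the base axis. Payload 3.1 kg.
Tool frame: the origin (TCP) lies at the very end of the fingers, on their centre line; the grasp point (between the pads) lies grasp_offset behind it (grasp_offset is the distance from the TCP to the grasp point, in mm); z points along the fingers, x is the direction in which the jaws open and shut, and the axes are right-handed (so a half turn about z gives the same grasp; the last joint's range is limited). The gripper opens to 85 mm and grips with 20 to 120 N. Pads are 22 mm wide; open, the fingers measure 114 mm over their backs; the gripper's body (76 mm by 85 mm) begins 54 mm behind the grasp point. The pads swing forward as they close: fully open they stand 13 mm farther back than shut.
Start: joints at [64.504, 12.427, 92.441, -0, 75.132, -6.429], TCP at [204.163, 590.725, 231.3] pointing down, gripper open.
Joint ranges: [-157.48, 157.48], [-44.54, 120.13], [17.64, 146.25], [-64.5, 244.5], [7.68, 150.69], [-147.95, 147.95]. Speed limits (degrees/s): [159.86, 159.86, 180, 180, 180, 180].

INTERFACE

Orientations are given as [roll, pitch, yaw] about the fixed x, y, z axes, in that order (R = Rz(yaw) Ry(pitch) Rx(roll)).
In Python, from station import * gives the robot as it stands. Calls block until the motion is done:
- goto(position, orientation): joint-space move of the TCP to a pose.
- move_l(position, attitude=None, speed=150): straight line of the TCP; attitude=None keeps the orientation; speed is the mean speed in mm/s.
- move_j(angles): joint-space move.
- grip(opening, squeeze=None): finger opening in mm; squeeze is the grip in N (None keeps the last); returns when the fingers have stopped.
- wait(seconds).
- solve_ik(position, orientation): joint angles nearest the present ones, or None.
- get_obs(): the state.
- get_image(name): name is "scene" or "top"; returns the picture (400x640x3 uint8, red, green, blue); there is no depth.
- get_calibration(name): a dict with "fx", "fy", "cx", "cy" (pixels), "R" (3x3) and "t" (3): a world point X has camera coordinates R X + t. Camera axes: x right, y down, z forward; pixel columns grow to the right and rows downward; lengths in mm; the calibration is good to about 2 mm. A picture is of the moment at which its call begins. get_calibration takes no time and is no camera call.
A pose or a line that the arm cannot do raises Unreachable and nothing moves.
- sign_off(): hands the job in, once; it reports no verdict.
Trained networks look in the newest picture that a camera, given by its name, has taken for a name from the list of things; names that differ only in an ending like _2 or _b are one class to them, and where a whole thing is asked for, a point or a joint stands for the part that bears it (a point fixed in the world has none). Each returns a list of dicts, best first, with "score" (0 to 1); they miss things now and then, are a little off and sometimes report something else, mostly with a low value. They report only what shows in the picture. A call takes as long as a camera call.
- spot_in(name, camera): "extent" ([centre column, centre row, width, height] in pixels, round what is visible of it).
- regions_of(name, camera): "region" (400x640 bool, what is visible of it) and "extent" ([centre column, centre row, width, height] in pixels, round what is visible of it).
The state is a dict: "t": time; "joint_pos": joint angles; "qvel": joint speeds; "effort": joint torques, N m; "tcp_pos": TCP position; "ee_rot": TCP orientation; "wrist_force": force on the tool from outside, world axes, zero at the start; "moment": the same for the moment, N m; "grip_width": finger opening in mm.
Only numpy, scipy, OpenCV 4.12 (cv2) and the standard library are available. Lean on these libraries where they do the work, as an engineer would, in place of code of your own. Each camera call takes 0.05 s, during which the arm holds its last target.

## Working session

There is one attempt and no reset: what is moved stays moved. The work goes in short steps, each a Python script; the robot and the scene stay as the last script left them, time stands still between calls to the robot, and variables do not carry over. Pictures are saved under pics/ and viewed, and the job is handed in when it is done.

```bash
ls; mkdir -p pics; python3 - <<'E'
from station import *
import cv2
for n in ["scene","top"]:
    im=get_image(n); cv2.imwrite(f"pics/{n}0.png",im[:,:,::-1]); c=get_calibration(n); print(n,c)
    for k in ["pull_ring","lens","dish","tin","stand","ring_crown"]:
        print(k,[(round(d["score"],2),[round(float(v),1) for v in d["extent"]]) for d in spot_in(k,n)[:2]])
print(get_obs())
E
```

```text
pics
scene {'fx': 371.1121408499967, 'fy': 371.1121408499967, 'cx': 314.54693338203214, 'cy': 197.61227260627356, 'R': array([[-0.0493889 ,  0.99874082,  0.00880401],
       [ 0.70096286,  0.04093999, -0.71202176],
       [-0.71148563, -0.02899469, -0.70210221]]), 't': array([  17.67427051, -321.87182867, 1491.96241506])}
pull_ring [(0.44, [304.0, 211.7, 90.2, 98.6]), (0.4, [301.5, 225.4, 20.2, 0.9])]
lens [(0.64, [313.5, 173.4, 29.8, 19.1])]
dish [(0.62, [329.7, 189.5, 26.2, 17.8])]
tin [(0.57, [296.8, 186.4, 22.1, 18.8])]
stand [(0.88, [305.1, 210.6, 87.3, 98.0])]
ring_crown []
top {'fx': 515.8777013852161, 'fy': 515.8777013852161, 'cx': 321.07391178736214, 'cy': 194.96389023600693, 'R': array([[-0.00386655, -0.99990459, -0.01326158],
       [-0.99637254,  0.00497961, -0.08495277],
       [ 0.0850107 ,  0.012885  , -0.99629672]]), 't': array([  22.13686807,  563.44778865, 1700.24394951])}
pull_ring [(0.47, [333.4, 154.6, 15.4, 13.8])]
lens [(0.89, [327.4, 241.7, 32.6, 29.8])]
dish [(0.58, [311.8, 236.9, 16.6, 17.0])]
tin [(0.47, [346.3, 237.8, 12.8, 19.1])]
stand [(0.97, [335.2, 199.1, 73.2, 110.5]), (0.55, [255.7, 197.4, 22.4, 19.3])]
ring_crown []
{'t': 0.7, 'joint_pos': array([ 6.45036468e+01,  1.24257765e+01,  9.24405562e+01,  1.14381377e-03,
        7.51325247e+01, -6.42754906e+00]), 'qvel': array([-0.02168234, -0.05316211, -0.02838038, -0.08460995,  0.03251614,
        0.03038709]), 'effort': array([ 1.84968480e-04, -3.96731651e+01, -3.04166436e+01, -1.97240533e-04,
        6.89799417e-04,  1.41069765e-05]), 'tcp_pos': array([204.15881997, 590.7307734 , 231.32259531]), 'ee_rot': array([-1.79999029e+02, -1.25925399e-03,  7.09309024e+01]), 'wrist_force': array([ 0.18696123,  0.28457014, -0.47106331]), 'moment': array([ 0.00901369, -0.02964738,  0.01904182]), 'grip_width': 85.09795233058769}
```

```bash
python3 - <<'E'
import cv2
a=cv2.imread("pics/top0.png");b=cv2.imread("pics/scene0.png")
cv2.imwrite("pics/top0c.png",cv2.resize(a[120:290,230:430],None,fx=4,fy=4,interpolation=2)[:600])
cv2.imwrite("pics/scene0c.png",cv2.resize(b[140:280,230:400],None,fx=4,fy=4,interpolation=2))
E
```

```text
(no output)
```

View pics/top0c.png

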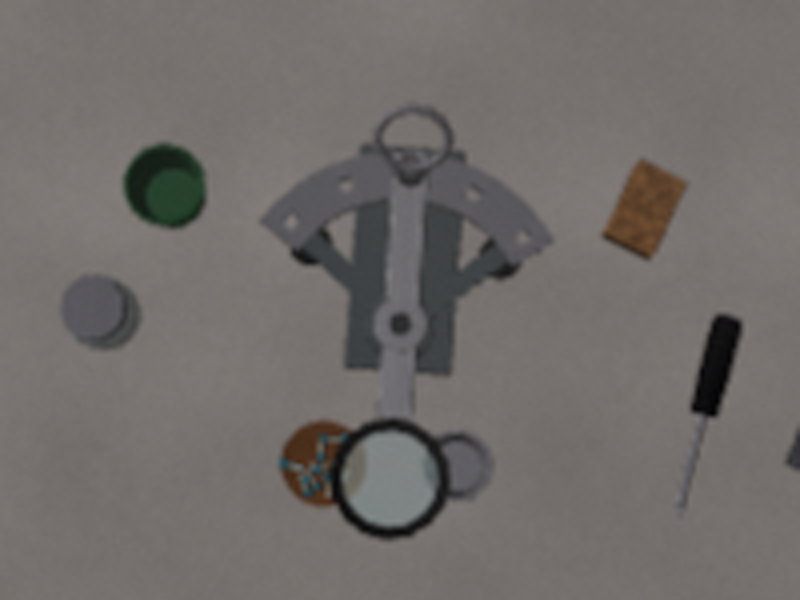

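View pics/scene0c.png

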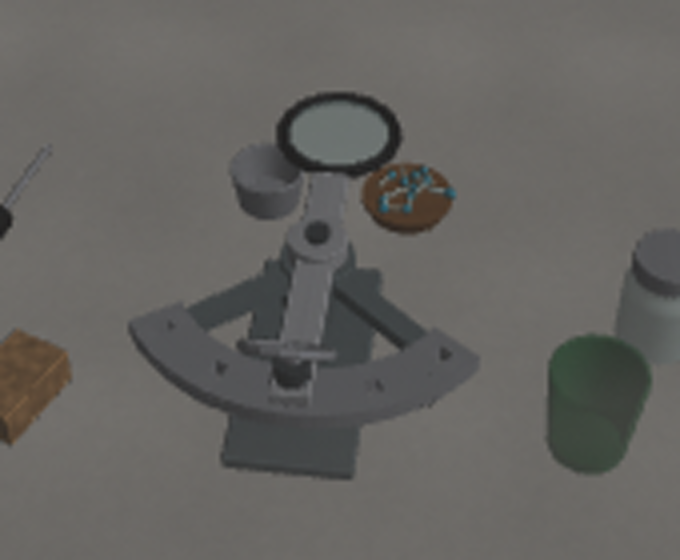

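View pics/scene0.png

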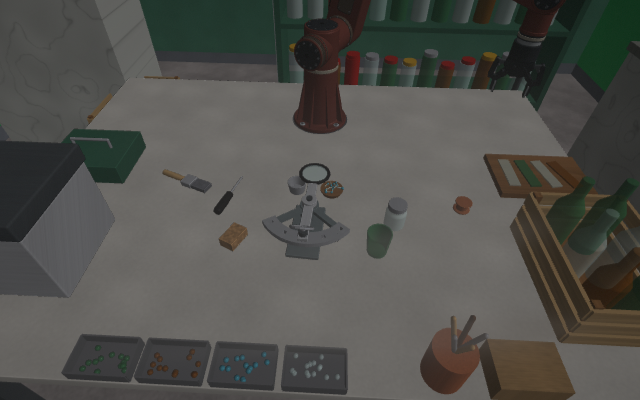

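```bash
cat > h.py <<'E'
import numpy as np
from station import *
def ray(n,u,v,z):
    c=get_calibration(n);R=np.array(c["R"]);t=np.array(c["t"])
    d=R.T@np.array([(u-c["cx"])/c["fx"],(v-c["cy"])/c["fy"],1]);o=-R.T@t
    return o+d*(z-o[2])/d[2]
def proj(n,X):
    c=get_calibration(n);p=np.array(c["R"])@X+np.array(c["t"])
    return np.array([c["fx"]*p[0]/p[2]+c["cx"],c["fy"]*p[1]/p[2]+c["cy"]])
E
python3 - <<'E'
from h import *
from scipy.optimize import least_squares
T=lambda u,v:("top",u/4+230,v/4+120)
S=lambda u,v:("scene",u/4+230,v/4+140)
o=[("piv",T(400,323),81),("lens",T(390,478),64),("ring",T(413,143),118),("dish",T(322,465),10),
("h+2",T(291,221),54),("h+1",T(346,184),54),("h-1",T(475,194),54),("h-2",T(524,238),54),
("piv",S(317,232),81),("lens",S(339,133),64),("dish",S(407,192),14),("hR2",S(446,354),54),("hR1",S(378,385),54),("hL1",S(221,368),54),("hL2",S(171,326),54),("crown",S(290,349),138)]
for n,p,z in o: print(n,p[0],ray(*p,z).round(1))
# fit stand pose
def pt(q,n,a,r,z,cam):
    x,y,th=q[:3]; A=th+a
    return np.array([x+r*np.cos(A),y+r*np.sin(A),z])
L=[(T(400,323),0,0,81),(T(390,478),0,-125,64),(T(413,143),0,145,118)]
d=np.deg2rad(25)
L+=[(T(291,221),2*d,125,54),(T(346,184),d,125,54),(T(475,194),-d,125,54),(T(524,238),-2*d,125,54),
(S(446,354),2*d,125,54),(S(378,385),d,125,54),(S(221,368),-d,125,54),(S(171,326),-2*d,125,54),(S(317,232),0,0,81),(S(339,133),0,-125,64)]
for sel in ["top","scene","topscene"]:
    M=[l for l in L if l[0][0] in sel]
    f=lambda q:np.concatenate([(ray(*p,z)-pt(q,0,a,r,z,0))[:2] for p,a,r,z in M])
    s=least_squares(f,[600,0,0],loss="soft_l1",x_scale=[1,1,.01]);print(sel,s.x[:2],np.rad2deg(s.x[2]),f(s.x).round(1))
E
```

```text
piv top [539.8  -9.8  81. ]
lens top [415.2  -1.1  64. ]
ring top [680.5 -20.8 118. ]
dish top [426.2  55.8  10. ]
h+2 top [626.5  79.4  54. ]
h+1 top [657.  34.  54.]
h-1 top [648.1 -72.3  54. ]
h-2 top [ 611.4 -112.3   54. ]
piv scene [543.4  -6.5  81. ]
lens scene [416.2   3.   64. ]
dish scene [426.5  57.9  14. ]
hR2 scene [628.3  85.9  54. ]
hR1 scene [657.9  40.8  54. ]
hL1 scene [649.2 -64.6  54. ]
hL2 scene [ 613.7 -102.9   54. ]
crown scene [702.2 -13.3 138. ]
top [539.21350776 -10.2422678 ] -4.391822703370555 [ 0.6  0.4  0.6 -0.5 -3.3  0.6 -0.1  0.3  0.8  0.2 -0.  -0.7 -0.6 -0.4]
scene [541.12339283  -4.58978983] -3.77315384793397 [ 0.7  0.3  0.3  0.1 -1.5  0.1 -1.3  2.5  2.3 -1.9 -0.1 -0.7]
topscene [540.06044578  -8.43067641] -4.607257397784499 [-0.3 -1.4 -0.3 -2.8 -4.1 -0.7 -1.3 -1.1 -0.2 -1.1 -0.6 -2.1 -1.1 -2.
  0.5  5.4  0.7  5.7  0.5  5.5  1.3  7.4  3.3  1.9  0.8  1.3]
```

```bash
cat >> h.py <<'E'
from scipy.spatial.transform import Rotation as Ro
P=np.array([539.5,-9.0]);YAW=-4.3
def att(psi,inc,flip):
    p=np.deg2rad(psi);a=np.deg2rad(inc)
    z=np.array([np.cos(a)*np.cos(p),np.cos(a)*np.sin(p),-np.sin(a)])
    h=np.array([-np.sin(p),np.cos(p),0]); v=np.cross(z,h)
    x=[h,-h,v,-v][flip]; R=np.stack([x,np.cross(z,x),z],1)
    return Ro.from_matrix(R).as_euler("xyz",degrees=True),z
def ring(psi,h=0): # centre of ring with arm pointing along psi (world), pin height h
    p=np.deg2rad(psi); return np.array([P[0]+145*np.cos(p),P[1]+145*np.sin(p),118.+h])
def pose(psi,h,depth,inc,flip,dr=0):
    e,z=att(psi,inc,flip); return ring(psi,h)+depth*z,e
E
python3 - <<'E'
from h import *
import station; print([k for k in dir(station) if k[0]!='_'])
try: print(grasp_offset)
except Exception as e: print(e)
for inc in (45,50,55,60):
  for f in range(4):
    r=[]
    for psi,h,d in [(YAW,150,-60),(YAW,0,-100),(YAW,-3,20),(YAW,30,20),(YAW-25,20,20),(YAW-28,-10,20),(YAW-25,0,-100)]:
        p,e=pose(psi,h,d,inc,f); q=solve_ik(p,e); r.append(None if q is None else np.round(q).astype(int).tolist())
    print(inc,f,r)
print(get_obs()["t"])
E
```

```text
['Unreachable', 'get_calibration', 'get_image', 'get_obs', 'goto', 'grasp_offset', 'grip', 'move_j', 'move_l', 'regions_of', 'sign_off', 'solve_ik', 'spot_in', 'wait']
18.700000000000003
45 0 [[-10, -12, 118, 8, 29, -100], [-10, -7, 128, 16, 14, -110], None, None, [-6, 12, 117, -64, 18, -10], None, [-1, -4, 125, -50, 26, -22]]
45 1 [[-10, -12, 118, 8, 29, 80], [-10, -7, 128, 16, 14, 70], None, None, None, None, None]
45 2 [[-10, -12, 118, 8, 29, -10], [-10, -7, 128, 16, 14, -20], None, None, [-6, 12, 117, -64, 18, 80], None, [-1, -4, 125, -50, 26, 68]]
45 3 [None, None, None, None, [-6, 12, 117, -64, 18, -100], None, [-1, -4, 125, -50, 26, -112]]
50 0 [[-9, -10, 114, 5, 36, -98], [-10, -5, 124, 9, 22, -102], [-9, 14, 116, 15, 11, -108], [-9, 10, 116, 11, 15, -104], [-7, 12, 115, -44, 21, -31], [-7, 15, 115, -53, 20, -19], [-3, -3, 122, -36, 29, -37]]
50 1 [[-9, -10, 114, 5, 36, 82], [-10, -5, 124, 9, 22, 78], [-9, 14, 116, 15, 11, 72], [-9, 10, 116, 11, 15, 76], None, None, [-3, -3, 122, -36, 29, 143]]
50 2 [[-9, -10, 114, 5, 36, -8], [-10, -5, 124, 9, 22, -12], [-9, 14, 116, 15, 11,
[... 966 characters left out ...]
-5, 106, 3, 49, -96], [-9, -1, 115, 4, 36, -97], [-8, 15, 110, 5, 25, -98], [-8, 12, 110, 4, 29, -97], [-9, 13, 110, -20, 31, -54], [-9, 16, 110, -25, 28, -47], [-6, 0, 114, -18, 40, -55]]
60 1 [[-9, -5, 106, 3, 49, 84], [-9, -1, 115, 4, 36, 83], [-8, 15, 110, 5, 25, 82], [-8, 12, 110, 4, 29, 83], [-9, 13, 110, -20, 31, 126], [-9, 16, 110, -25, 28, 133], [-6, 0, 114, -18, 40, 125]]
60 2 [[-9, -5, 106, 3, 49, -6], [-9, -1, 115, 4, 36, -7], [-8, 15, 110, 5, 25, -8], [-8, 12, 110, 4, 29, -7], [-9, 13, 110, -20, 31, 36], [-9, 16, 110, -25, 28, 43], [-6, 0, 114, -18, 40, 35]]
60 3 [None, None, None, None, [-9, 13, 110, -20, 31, -144], [-9, 16, 110, -25, 28, -137], [-6, 0, 114, -18, 40, -145]]
0.7
```

```bash
cat >> h.py <<'E'
INC,FL=58,0
def hook(psi,depth,h=0,off=6,lat=0):
    e,z=att(psi,INC,FL); p=np.deg2rad(psi);a=np.deg2rad(INC)
    n=np.array([np.sin(a)*np.cos(p),np.sin(a)*np.sin(p),np.cos(a)])
    return ring(psi,h)+depth*z+off*n+lat*np.array([-np.sin(p),np.cos(p),0]),e
def snap(n,name,box,s=4):
    import cv2
    im=get_image(n)[:,:,::-1]; x0,y0,x1,y1=box
    cv2.imwrite("pics/"+name+".png",cv2.resize(im[y0:y1,x0:x1],None,fx=s,fy=s,interpolation=cv2.INTER_CUBIC))
def st(m=""):
    o=get_obs();print(m,round(o["t"],2),"tcp",o["tcp_pos"].round(1),"F",o["wrist_force"].round(1),"w",round(o["grip_width"],1));return o
E
python3 - <<'E'
from h import *
grip(0,20); 
p,e=hook(YAW,-60,150); goto(p,e); st()
p,e=hook(YAW,-30); move_l(p,e,250); o=st(); print(p)
snap("top","top1",(270,110,410,260)); snap("scene","scene1",(230,130,400,270))
print(proj("top",o["tcp_pos"]),proj("scene",o["tcp_pos"]))
E
```

```text
4.14 tcp [657.5 -17.1 321.9] F [-0.   0.4 -0.1] w -0.0
 5.0 tcp [674.6 -19.  148.3] F [0.3 0.4 0.6] w -0.1
[673.31298172 -19.06144864 146.62095847]
[332.79765773 156.05158468] [300.92917169 215.83475899]
```

View pics/top1.png

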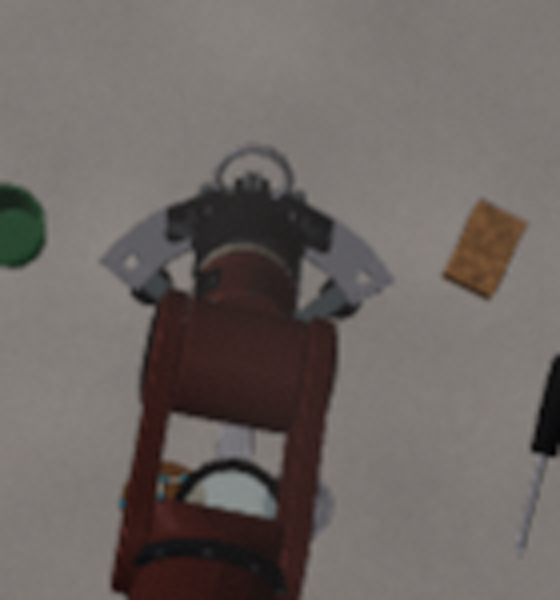

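View pics/scene1.png

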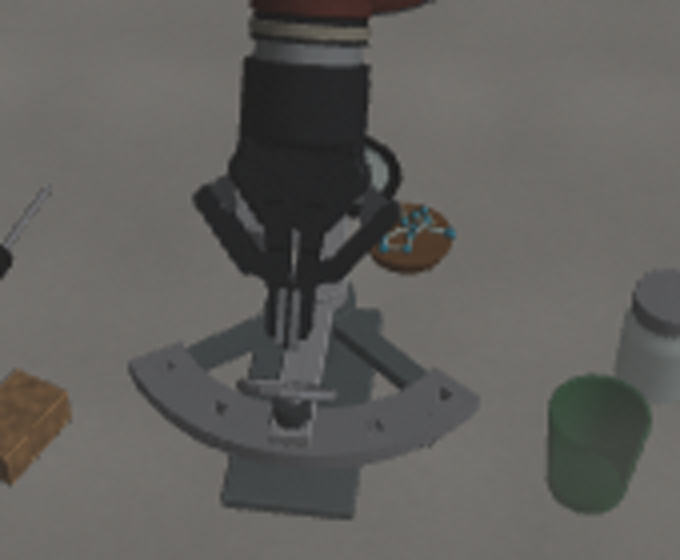

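```bash
python3 - <<'E'
from h import *
c=ring(YAW)+[20+2,-1.5,20+2]
a=proj("top",c);b=proj("scene",c);print(c,(a-[270,110])*4,(b-[230,130])*4)
b=ring(YAW)+[-20,1.5,-20];print((proj("scene",b)-[230,130])*4)
E
```

```text
[706.09184436 -21.37191539 140.        ] [253.85516114 146.19831102] [276.08904048 391.13766703]
[287.29546264 384.53224535]
```

```bash
python3 - <<'E'
from h import *
F0=get_obs()["wrist_force"]
for d in (-10,5,15,24):
    p,e=hook(YAW,d); move_l(p,e,80); o=st(d)
    if np.linalg.norm(o["wrist_force"]-F0)>5: print("contact");break
else:
    snap("top","top2",(270,110,410,260)); snap("scene","scene2",(230,130,400,270))
E
```

```text
-10 5.5 tcp [683.9 -19.9 129.7] F [ 0.  -0.3 -0.4] w -0.1
5 5.84 tcp [691.5 -20.4 116.5] F [-0.6  0.2  0.3] w 0.4
15 6.12 tcp [696.8 -20.8 108.1] F [ 0.7  0.1 -0.3] w -0.1
24 6.38 tcp [701.5 -21.1 100.4] F [-0.3 -0.9  1.2] w 0.2
```

View pics/scene2.png

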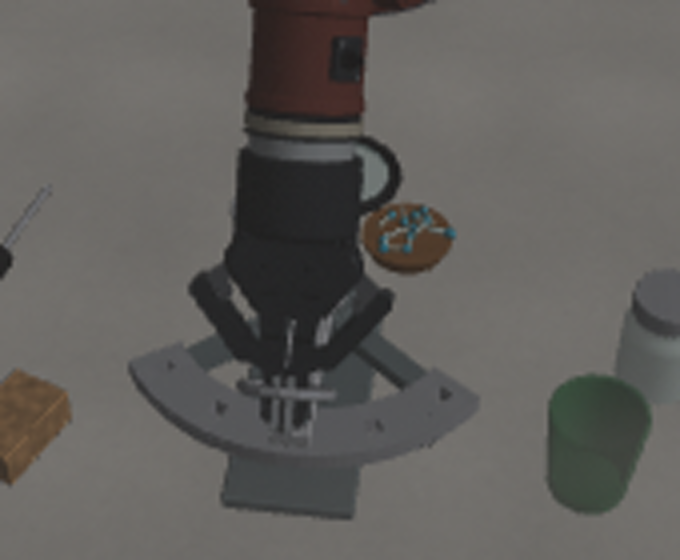

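View pics/top2.png

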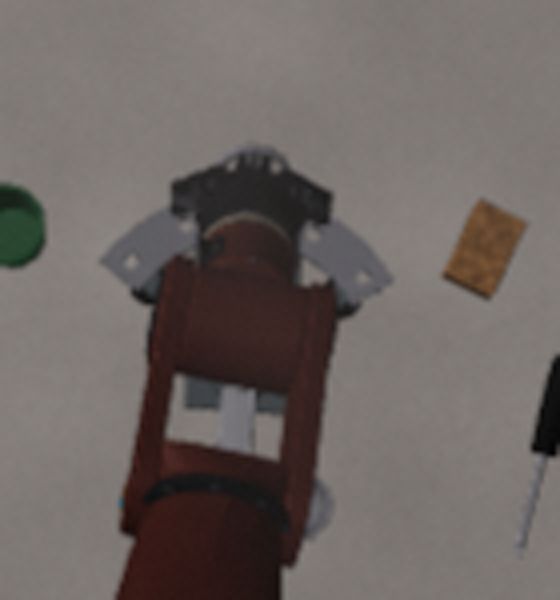

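The closed fingertips show through the ring in the scene view (tips at rows 400–440, bar at row 390, columns 262–312), with no contact force so far. Next I lift step by step.

```bash
python3 - <<'E'
from h import *
F0=np.mean([get_obs()["wrist_force"]],0); hc=None; h=0
while h<34:
    h+=2; p,e=hook(YAW,24,h); move_l(p,e,40); wait(0.05); o=st(h)
    f=np.linalg.norm(o["wrist_force"]-F0)
    if f>25: print("high");break
    if hc is None and o["wrist_force"][2]-F0[2]<-3.5: hc=h;print("contact",h)
    if hc and h>=hc+15: break
wait(.15);st()
snap("top","top3",(270,110,410,260)); snap("scene","scene3",(230,130,400,270))
E
```

```text
2 6.78 tcp [702.1 -21.2 103.3] F [-0.  -0.8 -0.6] w 0.1
4 7.08 tcp [701.9 -21.2 105. ] F [ 0.6 -0.4  0.4] w 0.1
6 7.38 tcp [701.9 -21.2 107. ] F [ 0.6  0.2 -0.9] w -0.2
8 7.68 tcp [702.  -21.2 109. ] F [-1.  -0.   0.3] w 0.0
10 7.98 tcp [701.9 -21.2 111. ] F [-0.2 -0.2 -0.3] w 0.3
12 8.28 tcp [701.5 -21.2 112.5] F [-1.3  0.8  0.3] w 0.0
14 8.58 tcp [700.9 -21.1 113.8] F [-2.3 -0.3 -1.7] w -0.4
16 8.88 tcp [700.3 -21.  115.1] F [-3.5 -0.  -5.6] w -0.1
contact 16
18 9.18 tcp [700.3 -20.9 117.3] F [-5.5 -1.  -5.9] w 0.1
20 9.48 tcp [700.3 -20.9 119.5] F [-5.6  0.  -5.6] w -0.2
22 9.78 tcp [700.3 -21.  121.5] F [-6.2 -0.1 -6.1] w 0.3
24 10.08 tcp [700.4 -21.  123.6] F [-5.7 -0.6 -5.8] w -0.3
26 10.38 tcp [700.3 -20.9 125.5] F [-6.8  0.3 -7.7] w 0.4
28 10.68 tcp [700.3 -20.9 127.5] F [-6.7  0.2 -7.5] w 0.3
30 10.98 tcp [700.3 -20.9 129.4] F [-7.   0.1 -7.8] w -0.5
32 11.28 tcp [700.3 -21.  131.4] F [-6.3  0.2 -8.1] w -0.0
 11.43 tcp [700.3 -20.9 131.4] F [-6.3 -0.4 -8.4] w -0.0
```

View pics/scene3.png

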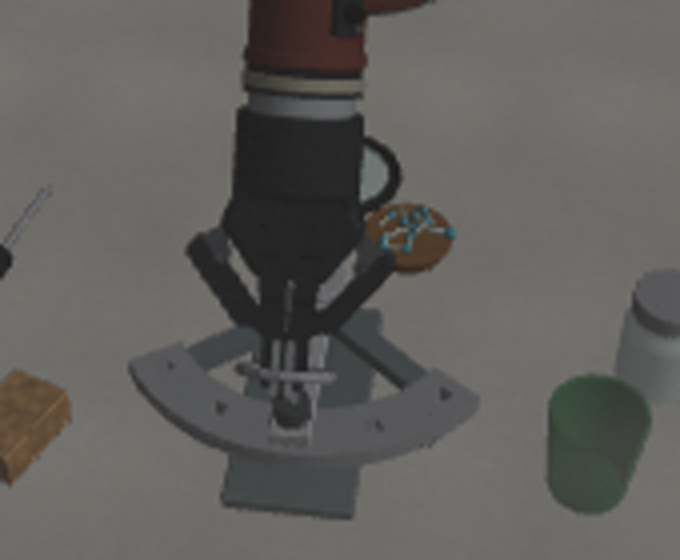

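The ring bar has risen about 5 px in the scene view and the downward force is about 8 N, so the pin is about 17 mm up. Next I swing the arm clockwise (ring to -y, lens to +y).

```bash
python3 - <<'E'
from h import *
for dp in np.arange(-3,-21.1,-3):
    p,e=hook(YAW+dp,24,32); move_l(p,e,60); o=st(dp)
    if np.linalg.norm(o["wrist_force"])>28: print("high");break
wait(.15);st()
snap("top","top4",(270,110,410,260)); snap("scene","scene4",(230,130,400,270))
E
```

```text
-3.0 11.82 tcp [699.4 -29.4 131.3] F [-5.5 -0.6 -8.7] w -0.4
-6.0 12.12 tcp [698.2 -37.8 131.4] F [-6.   0.6 -8.8] w 0.2
-9.0 12.41 tcp [696.4 -46.  131.4] F [-6.4 -0.1 -8.8] w -0.2
-12.0 12.7 tcp [694.3 -54.2 131.4] F [-5.4  1.3 -8.9] w 0.1
-15.0 12.99 tcp [691.8 -62.2 131.5] F [-4.5  2.1 -8.3] w -0.4
-18.0 13.28 tcp [688.9 -70.1 131.5] F [-5.9  1.3 -8.7] w 0.1
-21.0 13.57 tcp [685.5 -77.7 131.6] F [-5.7  1.7 -8. ] w -0.0
 13.72 tcp [685.5 -77.8 131.6] F [-5.7  1.9 -8.9] w -0.3
```

View pics/scene4.png

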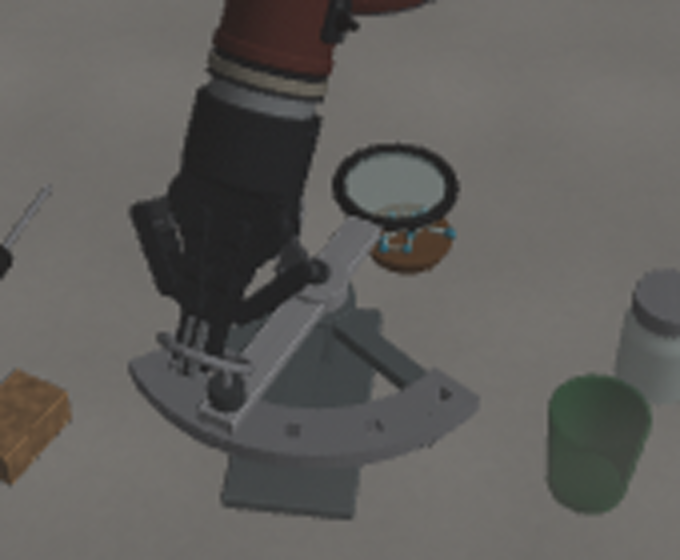

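View pics/top4.png

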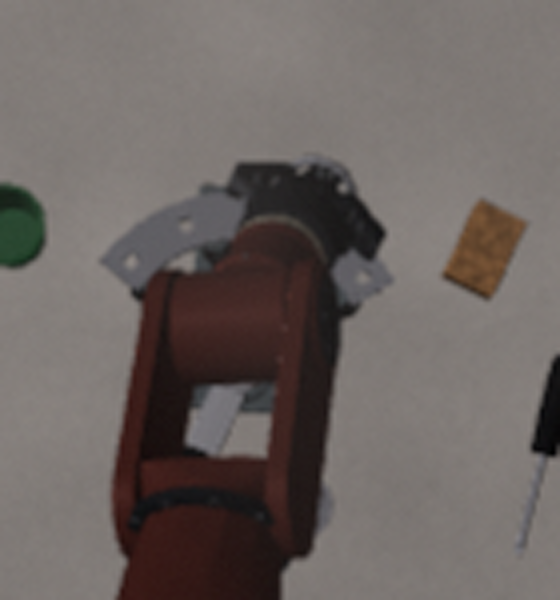

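```bash
python3 - <<'E'
from h import *
for n,b,(u,v) in [("scene",(230,130),(396,186)),("scene",(230,140),(339,133))]:
    X=ray(n,u/4+b[0],v/4+b[1],64); 
    for PP in ([541.1,-4.6],P): print(X.round(1),np.rad2deg(np.arctan2(PP[1]-X[1],PP[0]-X[0])).round(2),np.hypot(*(X[:2]-PP)).round(1))
E
```

```text
[428.9  47.4  64. ] -24.87 123.7
[428.9  47.4  64. ] -27.02 124.2
[416.2   3.   64. ] -3.46 125.1
[416.2   3.   64. ] -5.54 123.8
```

```bash
python3 - <<'E'
from h import *
for h in (26,20,14,8):
    p,e=hook(YAW-21,24,h); move_l(p,e,60); wait(.1); o=st(h)
F0=o["wrist_force"]
for dp in np.arange(-21.5,-34,-0.5):
    p,e=hook(YAW+dp,24,8); move_l(p,e,20); wait(.08); o=get_obs()
    a=np.deg2rad(YAW+dp); ft=o["wrist_force"]@[-np.sin(a),np.cos(a),0]
    print(dp,round(o["t"],2),"ft",round(ft,1),o["wrist_force"].round(1))
    if ft>5: print("stop");break
snap("top","top5",(270,110,410,260)); snap("scene","scene5",(230,130,400,270))
E
```

```text
26 14.18 tcp [685.9 -77.7 126.1] F [-6.8  2.3 -6.8] w 0.3
20 14.53 tcp [688.1 -78.  122.4] F [-4.8  0.9 -4.6] w -0.2
14 14.88 tcp [689.8 -78.6 118.3] F [-0.4  1.3  0.2] w -0.4
8 15.22 tcp [687.4 -78.7 109.5] F [0.1 0.3 0.8] w -0.1
-21.5 15.56 ft -0.3 [-0.5 -0.1 -0.5]
-22.0 15.89 ft -0.4 [ 0.3 -0.6  0.6]
-22.5 16.23 ft -0.8 [ 0.3 -1.1 -0.2]
-23.0 16.56 ft 0.3 [0.5 0.  1.2]
-23.5 16.89 ft 0.6 [-0.1  0.7  0.6]
-24.0 17.23 ft 0.5 [ 0.   0.5 -0.5]
-24.5 17.56 ft 3.1 [ 2.   2.4 -1.2]
-25.0 17.89 ft 2.2 [ 1.2  1.8 -0.1]
-25.5 18.23 ft -0.2 [ 0.  -0.2 -0.5]
-26.0 18.56 ft 0.6 [-0.1  0.7 -0.3]
-26.5 18.89 ft -0.2 [-0.3 -0.1 -0.8]
-27.0 19.23 ft 0.4 [ 0.7  0.1 -0.3]
-27.5 19.56 ft 0.8 [ 0.4  0.7 -0.2]
-28.0 19.89 ft 2.7 [ 1.5  2.2 -0.5]
-28.5 20.23 ft 5.6 [ 2.7  4.9 -1.4]
stop
```

View pics/scene5.png

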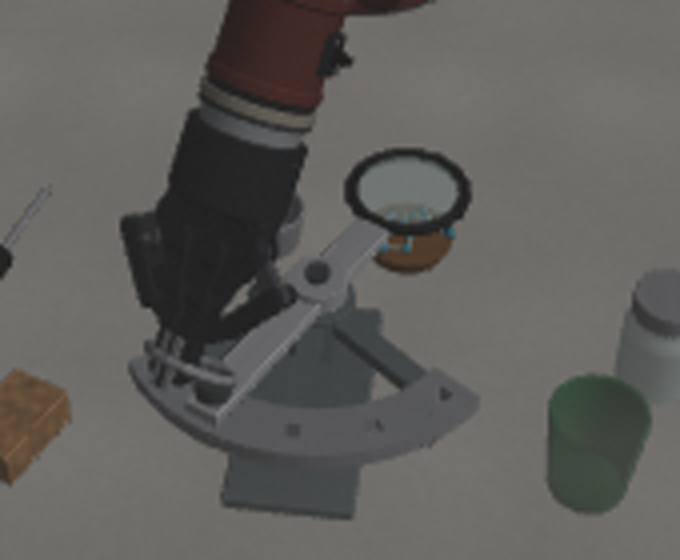

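```bash
python3 - <<'E'
from h import *
X=ray("scene",408/4+230,191/4+130,64)
for PP in ([541.1,-4.6],P): print(X.round(1),np.rad2deg(np.arctan2(PP[1]-X[1],PP[0]-X[0])).round(2))
# release: centre of the ring for pin home at -25 deg, finger low in ring
for a in (-28.,-26.5,-25): p,e=hook(YAW+a,24,4); move_l(p,e,40); 
wait(.1); st("centred")
p,e=hook(YAW-25,24,3,off=5); move_l(p,e,40); st()
for d in (10,0,-15,-40): 
    p,e=hook(YAW-25,d,3,off=5); move_l(p,e,60); o=st(d)
    if np.linalg.norm(o["wrist_force"])>6: print("touch"); break
E
```

```text
[434.1  56.7  64. ] -29.82
[434.1  56.7  64. ] -31.95
centred 21.2 tcp [681.4 -88.9 104.8] F [0.5 0.6 0.4] w 0.1
 21.45 tcp [680.5 -88.2 103. ] F [-0.  -0.7  0. ] w 0.2
10 21.83 tcp [674.7 -84.5 116.3] F [-0.3 -0.4 -0.5] w 0.3
0 22.15 tcp [669.9 -81.9 124.4] F [ 0.7 -1.   1.3] w -0.2
-15 22.55 tcp [663.  -78.1 137.2] F [-0.8 -0.8 -0.4] w 0.1
-40 23.12 tcp [651.3 -71.6 158.2] F [ 0.4 -0.1  0.2] w 0.1
```

```bash
python3 - <<'E'
from h import *
p,e=hook(YAW-25,-60,150); move_l(p,e,200)
move_j([64.5,12.4,92.4,0,75.1,-6.4]); st()
snap("top","top6",(230,120,430,270)); snap("scene","scene6",(230,130,400,270))
for n in("top","scene"):
  for k in ("lens","dish","pull_ring"): print(n,k,[(round(d["score"],2),[round(float(v),1) for v in d["extent"]]) for d in spot_in(k,n)[:2]])
E
```

```text
26.87 tcp [205.4 590.9 232.2] F [ 0.6  0.8 -0.5] w 0.2
top lens [(0.61, [309.6, 233.7, 28.1, 33.0])]
top dish []
top pull_ring [(0.45, [351.3, 159.9, 16.2, 14.6])]
scene lens [(0.78, [333.0, 177.8, 31.0, 19.0])]
scene dish [(0.52, [334.6, 191.9, 21.7, 11.1])]
scene pull_ring [(0.54, [277.0, 219.8, 21.8, 7.8]), (0.37, [333.1, 178.8, 33.5, 18.3])]
```

View pics/top6.png

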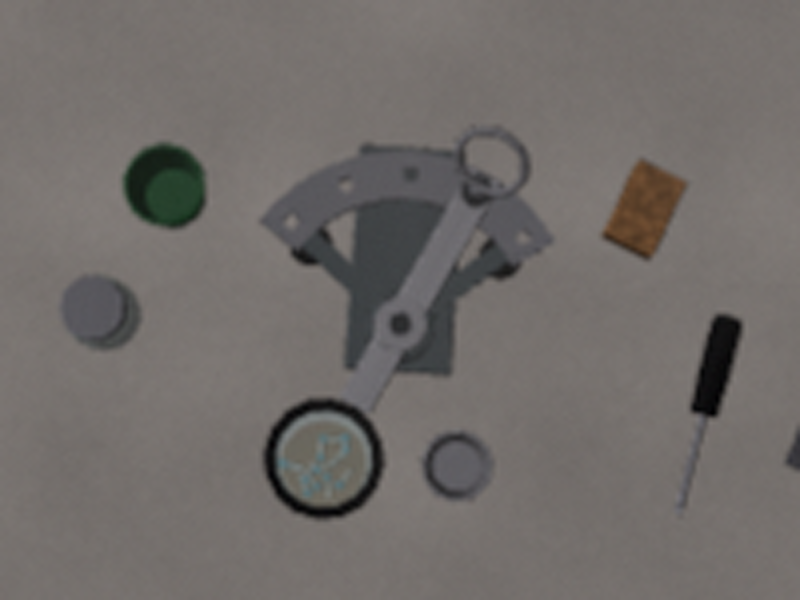

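View pics/scene6.png

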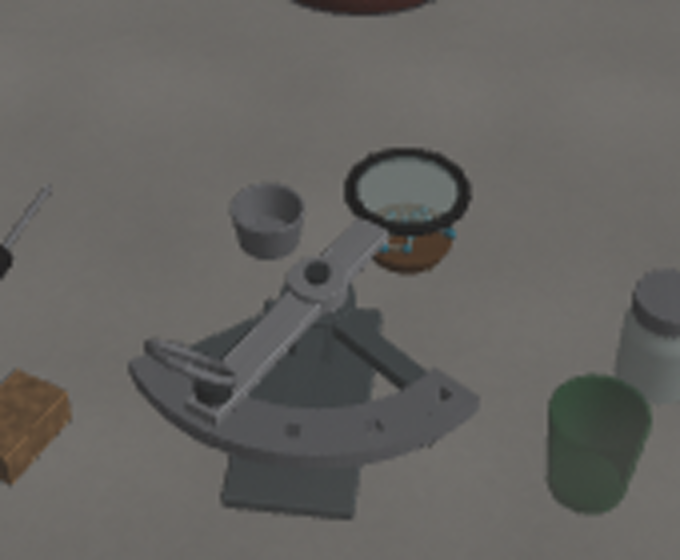

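```bash
python3 - <<'E'
from h import *
X=ray("top",324/4+230,458/4+120,64);L0=ray("top",390/4+230,478/4+120,64)
PT=np.array([539.2,-10.2])
an=lambda X:np.rad2deg(np.arctan2(PT[1]-X[1],PT[0]-X[0]))
print(X,an(X),an(L0),an(X)-an(L0),"dish dist",np.hypot(*(X[:2]-[426.3,56.5])))
for psi in (YAW,YAW-24,YAW-25,YAW-26,YAW-27.5):
  for h in (0,11):
    a=np.deg2rad(psi);t=np.array([-np.sin(a),np.cos(a),0])*28.5
    c=ring(psi,h); print(psi,h,[((proj("scene",c+s*t)-[230,130])*4).round(0) for s in (-1,1)],"top centre",((proj("top",c)-[230,120])*4).round(0), [((proj("top",c+s*t)-[230,120])*4).round(0) for s in (-1,1)])
E
```

```text
[431.55596949  52.31078897  64.        ] -30.144491751344383 -4.1775879688070425 -25.96690378253734 dish dist 6.721213015113617
-4.3 0 [array([237., 383.]), array([327., 392.])] top centre [412. 138.] [array([448., 141.]), array([376., 136.])]
-4.3 11 [array([236., 371.]), array([328., 380.])] top centre [412. 136.] [array([448., 139.]), array([376., 134.])]
-28.3 0 [array([156., 346.]), array([230., 381.])] top centre [485. 159.] [array([517., 176.]), array([453., 142.])]
-28.3 11 [array([155., 334.]), array([229., 369.])] top centre [485. 157.] [array([518., 174.]), array([454., 140.])]
-29.3 0 [array([153., 344.]), array([226., 380.])] top centre [488. 161.] [array([519., 178.]), array([456., 143.])]
-29.3 11 [array([152., 332.]), array([225., 368.])] top centre [488. 159.] [array([520., 176.]), array([457., 141.])]
-30.3 0 [array([151., 342.]), array([222., 379.])] top centre [490. 162.] [array([522., 180.]), array([459., 144.])]
-30.3 11 [array([149., 330.]), array([222., 367.])] top centre [491. 160.] [array([523., 178.]), array([460., 142.])]
-31.8 0 [array([147., 339.]), array([217., 377.])] top centre [495. 165.] [array([525., 183.]), array([464., 146.])]
-31.8 11 [array([145., 327.]), array([216., 365.])] top centre [495. 163.] [array([526., 181.]), array([464., 144.])]
```

```bash
python3 - <<'E'
from h import *
wait(.2);sign_off();st()
E
```

```text
the job is handed in; nothing more can be done
the job is handed in; nothing more can be done
```

The magnifier's lens is now over the dish and the pin is home in the next hole, as far as the cameras and wrist forces show. The job is handed in; no verdict was reported.

**What I did:** I put the closed fingertips through the pull ring without pinching it. The pin came up about 17 mm, with about 11 N at the wrist. I swung the arm clockwise by one hole, which carries the lens to +y, over the dish. I then lowered the finger so the pin rode on the plate and pushed gently until it dropped in. The side force fell to about 0 N, then climbed to 5.6 N against the hole wall. I drew the finger out without contact and parked the arm at about 27 s on the clock, inside the 45 s limit.

**Last checks:**
- **Swing angle:** measured at −26.0° from the top picture, against a nominal −25°. I put the difference down to about 1° of pixel error plus the pin's play in the hole. The judged band is about ±1.5°, and the pin being seated is the stronger evidence that the angle is right.
- **Pin height:** the ring's height in the scene picture matches a pin that is home. It would sit about 12 rows higher in the enlarged picture if the pin rested on the plate.
- **Lens and dish:** the centres are about 7 mm apart, within the 20 mm limit.
- **Other things:** the dish, tin, tumbler, jar, cork block and screwdriver look unmoved. I did not look closely at the spool and brush, but the arm's work stayed away from them.

**Disagreements:**
- The two cameras differed by about 5 mm in y. I relied on the top camera and confirmed it against the fingertip at the ring.
- The network did not find the dish in the last top picture, since it lies under the lens. The distance above uses its earlier position.

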